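# Raise the tool-support bar of the wet grinder and hold it for clamping

## Task

The wet grinder has to be set up for sharpening gouges. First pull its speed slide all the way back to zero (the end nearest you) so that the stone cannot start, then draw the steel tool-support bar straight up in its two sleeves, without forcing it sideways and without pulling it out, until the underside of the bar stands 50 mm above the top of the stone. Finish while still gripping the bar there, level and still, because I am going to tighten the clamps; leave everything else on the bench where it is.

Things in the scene. Friction and masses are not known exactly. Their poses are not given: they have to be found in the camera images.
- grinder: Grey wet grinder, fixed. Origin on the bench, centre of its casing; x to its rear (away from the robot), y to its left, z up. In mm: casing x -95..95, y -65..65, top z 195. Console at the left: x -85..85, y 65..215, flat top z 85. Water trough round the stone's foot: x -118..118, y -125..-67, top z 68. Two black clamp knobs on the front face, x -125..-109, y +50 and -50, z 172 (already slackened).
- stone_top (a point): Highest point of the grey stone (200 dia x 40 wide, axle along y), middle of its width: grinder x 0, y -95, z 235 mm; the stone spans y -115..-75. Axes parallel to the grinder's.
- sleeves (a point): Point midway between the mouths of the two vertical sleeves in the aluminium block on top of the casing: grinder x 0, y 0, z 205 mm (block x -20..20, y -65..65). Bores 13 dia, 75 deep, at y +50 and y -50.
- speed (a joint): Position of the speed slide, m: 0 = zero speed, stop at the robot's end of the track (short scale ticks), 0.070 = full speed, far end. It slides along the grinder's x axis, needs about 2 N and stays where it is left.
- speed_cap (a point): Centre of the slide's black grip cap: 14 (x, along the track) x 24 (y) x 24 mm high, its underside 6 mm above the console (z 91..115). Track at grinder y +150, cap at x -35 at zero, x +35 at full speed, z 103. Free all round but for the casing wall (to z 195), 73 mm from the cap's right side.
- bar: Loose steel tool-support bar, about 0.4 kg: level round bar, 12 mm dia, 200 long along y, with two legs of 12 dia that slide in the sleeves. Origin on its axis midway between the legs (y +50, -50; they reach 123 below): grip it there, across. Bar spans y +50..-150, over the stone. Axes as the grinder's. At the start legs on the sleeve bottoms, axis z 253; it sinks if let go. Clear above z 205.
- bar_over_stone (a point): Point on the bar's axis (bar y -95) over the middle of the stone; the bar's underside is 6 mm below it. 18 mm above stone_top at the start.
- gouge_a: Carving gouge with wooden handle, 235 long, lying along the right side of the grinder's trough (sizes in mm); origin at the centre of its underside. To be left alone.
- gouge_b: Second, broader gouge, 215 long, lying behind the grinder (sizes in mm); origin at the centre of its underside. To be left alone.
- tin: Round tin of honing paste, 64 dia x 45 high, standing to the left of the speed console (sizes in mm); origin at the centre of its underside. To be left alone.
- jig: Aluminium gouge-sharpening jig with a black knob, 60 x 50 x 42 high, lying behind the console (sizes in mm); origin at the centre of its underside. To be left alone.
- strop: Wooden strop paddle with leather face, 280 x 60 x 20 high, lying to the right of that gouge (sizes in mm); origin at the centre of its underside. To be left alone.
- figure: Carved standing figure, 68 dia x 150 high, behind the grinder (sizes in mm); origin at the centre of its underside. To be left alone.
- mallet: Carver's round mallet standing on its head, 88 dia x 230 high, far to the right (sizes in mm); origin at the centre of its underside. To be left alone.
- cross: Half-carved pale wooden cross, 280 x 180 x 34 thick, lying far to the left (sizes in mm); origin at the centre of its underside. To be left alone.
Things that resemble listed ones, but are neither listed nor needed, are in the scene too. Of the things shaped like the bar, the steel one is meant.

How it is judged (in metres and radians):
On the way:
1. the speed slide is at zero (within 4 mm of its stop) (value of joint speed below 0.004 m), for 0.2 s.
At the end, for the whole second after the job is handed in: Speed slide within 5 mm of its zero stop; bar's underside over the stone 50 mm (44 to 56) above the stone's top, bar within 0.05 rad of level, legs still in the sleeves, at rest and gripped by the fingers (over 3 N) (value of joint speed below 0.005 m and z of bar_over_stone in the frame of stone_top between 0.05 and 0.062 m and angle between bar's own z axis and vertical below 0.05 rad and contact force between the fingers and bar above 3 N and linear speed of bar below 0.01 m/s and angular speed of bar below 0.1 rad/s); the arm keeps its last pose, push and grip.
It fails at once if the bar is raised more than 10 mm before the speed slide is back at zero (z of bar_over_stone in the frame of stone_top above 0.028 m and value of joint speed above 0.007 m).
It fails at once if the bar is pulled out of its sleeves (raised more than 70 mm) (z of bar_over_stone in the frame of stone_top above 0.088 m).
It fails at once if the bar is forced against its sleeves with more than 70 N (contact force between bar and grinder above 70 N).
It fails at once if one of the eight things lying on the bench is moved more than 25 mm (distance of any of gouge_a, gouge_b, tin, jig, strop, figure, mallet, cross from where it was at the start of the episode above 0.025 m).
It also fails if it takes over 54 s, if anything falls off the work surface, if the arm or the gripper's body presses on something with over 40 N, if the wrist force passes 120 N, or if a joint passes its speed limit or range.

## Robot

A 6-joint arm with a two-finger parallel gripper is mounted at the origin on the work surface. World frame = base frame: x ahead of the robot, y to its left, z up, the work surface at z = 0. Lengths are in mm, angles in degrees, forces in N, time in s.
With the tool pointing down it reaches from about 300 to 850 mm from the base axis. Payload 4.2 kg.
Tool frame: the origin (TCP) lies on the centre line of the jaws, within the pads' length; the fingertips stand 11 mm ahead of it and the grasp point (between the pads) lies 8 mm behind it; z points along the fingers, y is the line along which they close (so a half turn about z gives the same grasp; the last joint's range is limited). The gripper opens to 91 mm and grips with 3 to 60 N. Pads are 32 mm wide; open, the fingers measure 118 mm over their backs; the gripper's body (76 mm by 178 mm) begins 60 mm behind the grasp point.
Start: joints at [-74.026, 18.312, 89.639, -0, 72.044, -1.146], TCP at [169.269, -549.54, 187.476] pointing down, gripper open.
Joint ranges: [-177.97, 177.97], [-48.28, 115.42], [12.27, 149.76], [-77.06, 257.06], [2.81, 150.46], [-146.56, 146.56]. Speed limits (degrees/s): [147.25, 147.25, 180, 180, 180, 180].

## Interface

Orientations are given as [roll, pitch, yaw] about the fixed x, y, z axes, in that order (R = Rz(yaw) Ry(pitch) Rx(roll)).
In Python, from workcell import env, grab_frame, camera_model, models gives the robot as it stands.
- The arm moves only by the shell command python3 -m crank 'ROWS' [FORCE]. ROWS is text: rows parted by semicolons, each of 7 numbers parted by spaces: the closure, from -1 (fully open) to 1 (shut), so that 0 is half open, then the shift along the tool's x, y, z in mm, then the turn, a rotation vector about the tool's x, y, z in degrees. A call has 1 to 10 rows; each row shifts and turns the commanded pose from where the row before left it, along the tool's axes as they then stand; what a row does not reach is not made up. A row lasts 1/8 s, in which the tool goes at most 62.5 mm and 10.7 degrees, less where a joint would pass 70% of its speed; a pose out of reach is approached as far as the arm can. A call is refused whole if a number of a shift passes 62.5 or a number of a turn 10.7, either way. A call with a gripper value outside its range is refused whole. The fingers move at their own pace and stop on an object; FORCE is the grip in N (left out, the last holds). Time passes only in rows, so rows that do not move let the fingers close. It gives the time, the measured TCP pose, the force, the opening and the grip force at its end, in the units of the state.
- env.state(): the state, without advancing time (a new reading comes with each control period).
- grab_frame(name): name is "side" or "top" or "wrist"; returns the picture (480x640x3 uint8, blue, green, red); there is no depth.
- camera_model(name): a dict with "K" (3x3 intrinsics, pixels), "k1" (the pictures are not rectified: a ray, as slopes to the right and down, at radius r is drawn at 1 + k1 r^2 times it, then the intrinsics apply), "R" (3x3) and "t" (3): a world point X has camera coordinates R X + t; the wrist camera has in their place "mount" (4x4, takes a point from camera to tool coordinates, whose origin is the TCP and whose axes are the flange's). Camera axes: x right, y down, z forward; pixel columns grow to the right and rows downward; lengths in mm; the calibration is good to about 2 mm. A picture is of the moment at which its call begins: read the wrist's pose just before it. camera_model takes no time and is no camera call.
- env.job_done(): hands the job in; it is judged then, once.
Trained networks look in the newest picture that a camera, given by its name, has taken for a name from the list of things; names that differ only in an ending like _2 or _b are one class to them, and where a whole thing is asked for, a point or a joint stands for the part that bears it (a point fixed in the world has none). Each returns a list of dicts, best first, with "p" (0 to 1); they miss things now and then, are a little off and sometimes report something else, mostly with a low value. They report only what shows in the picture. A call takes as long as a camera call. They do not tell look-alikes from the thing itself.
- models.search_frame(name, camera): "point" ([x, y, z] in mm, in world coordinates, good to about 4 mm: the middle of the surface that is visible of it).
The state is a dict: "time_s": time; "qpos": joint angles; "qvel": joint speeds; "effort": joint torques, N m; "ee_pos": TCP position; "ee_rot": TCP orientation; "force": force on the tool from outside, world axes, zero at the start; "torque": the same for the moment, N m; "gripper_width": finger opening in mm; "gripper_force": force on a finger pad.
Only numpy, scipy, OpenCV 4.12 (cv2) and the standard library are available. Lean on these libraries where they do the work, as an engineer would, in place of code of your own. Each camera call takes 0.05 s, during which the arm holds its last target. There are 200 camera calls.

## Working session

There is one attempt and no reset: what is moved stays moved. The work goes in short steps, Python scripts to look and compute and a shell command to move; the robot and the scene stay as the last step left them, time stands still between calls to the robot, and variables do not carry over. Pictures are saved under pics/ and viewed, at most 10 in all, crops included, and the job is handed in when it is done.

```bash
mkdir -p pics
cat > h.py <<'E'
import numpy as np, cv2
from workcell import env, grab_frame, camera_model, models
E
python3 - <<'E'
from h import *
ims=[]
for c in("top","side"):
    im=grab_frame(c); cv2.imwrite(f"pics/{c}0.png",im)
    for n in("grinder","bar","speed_cap","stone_top","sleeves","tin","jig"):
        try: print(c,n,[(np.round(d["point"]).tolist(),round(d["p"],2)) for d in models.search_frame(n,c)[:3]])
        except Exception as e: print(c,n,e)
s=env.state();print(s["time_s"],s["ee_pos"],s["ee_rot"])
for c in("top","side"):
    m=camera_model(c);print(c,-np.array(m["R"]).T@m["t"])
E
```

```text
top grinder [([556.0, 38.0, 190.0], 0.86)]
top bar [([288.0, -439.0, 127.0], 0.95), ([567.0, -36.0, 258.0], 0.92), ([229.0, 407.0, 126.0], 0.76)]
top speed_cap []
top stone_top [([566.0, -36.0, 261.0], 0.66), ([687.0, 217.0, 26.0], 0.63), ([554.0, 42.0, 194.0], 0.56)]
top sleeves [([554.0, 38.0, 193.0], 0.7)]
top tin [([568.0, -36.0, 259.0], 0.39), ([551.0, 37.0, 193.0], 0.35)]
top jig [([683.0, 218.0, 24.0], 0.68)]
side grinder [([552.0, 76.0, 124.0], 0.72)]
side bar [([284.0, -196.0, 121.0], 0.75), ([690.0, 221.0, 26.0], 0.72), ([564.0, -17.0, 262.0], 0.68)]
side speed_cap [([724.0, 37.0, 19.0], 0.21)]
side stone_top [([553.0, 77.0, 120.0], 0.75), ([565.0, -16.0, 257.0], 0.46), ([694.0, 220.0, 25.0], 0.29)]
side sleeves [([554.0, 78.0, 122.0], 0.56), ([564.0, -16.0, 256.0], 0.37)]
side tin [([554.0, 284.0, 48.0], 0.94), ([581.0, -461.0, 99.0], 0.5)]
side jig [([694.0, 220.0, 26.0], 0.72), ([730.0, -118.0, 78.0], 0.27)]
0.8 [ 169.27561483 -549.54798177  187.49802627] [1.79991141e+02 1.20768172e-03 1.71188899e+01]
top [ 389.35140346  -19.31431285 1385.18133666]
side [ 290.09077265 1070.0574432  1361.00972647]
```

View pics/top0.png

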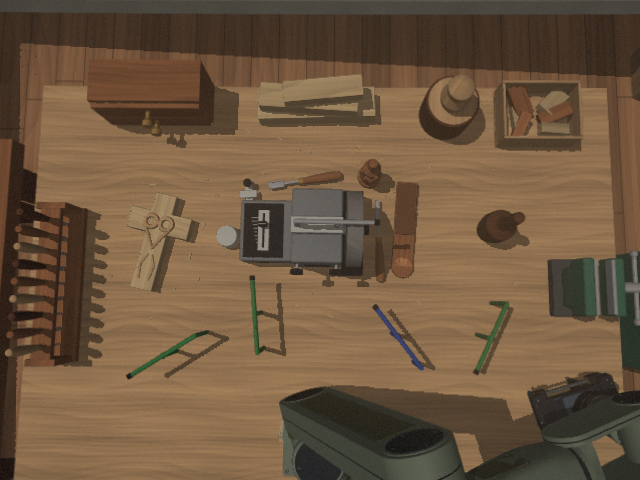

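View pics/side0.png

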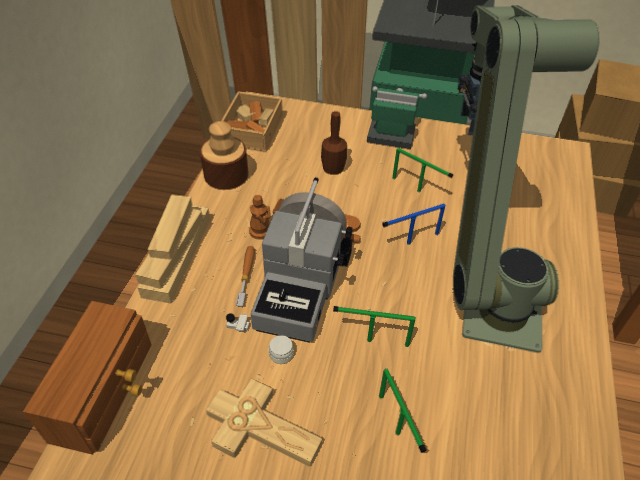

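The top view shows the grinder at px (240..380, 190..265) with the bar at about (290..380, 222) and the console at about (262, 230). Green and blue decoy bars stand in front of it. I'll enlarge both views.

Run:
```python
import cv2,numpy as np
a=cv2.imread("pics/top0.png")[175:285,225:395]; b=cv2.imread("pics/side0.png")[170:345,240:370]
cv2.imwrite("pics/tc.png",cv2.resize(a,None,fx=4.7,fy=4.7,interpolation=cv2.INTER_CUBIC))
cv2.imwrite("pics/sc.png",cv2.resize(b,None,fx=3.4,fy=3.4,interpolation=cv2.INTER_CUBIC))
```

```text
(no output)
```

View pics/tc.png

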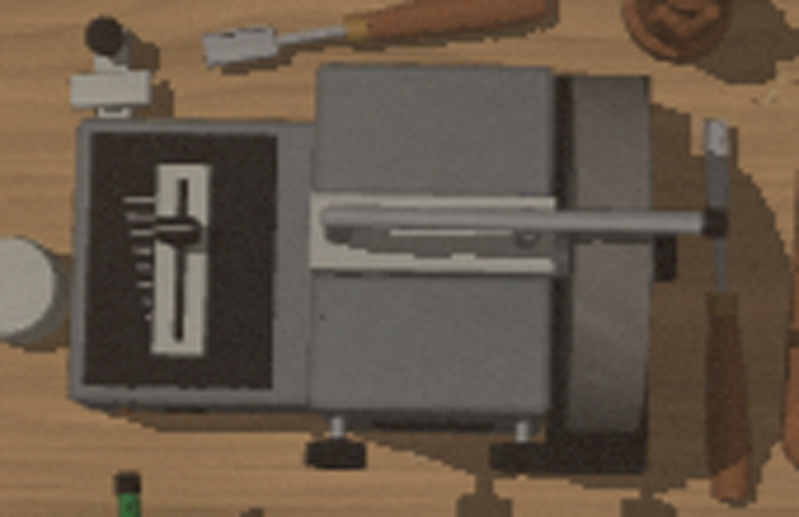

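View pics/sc.png

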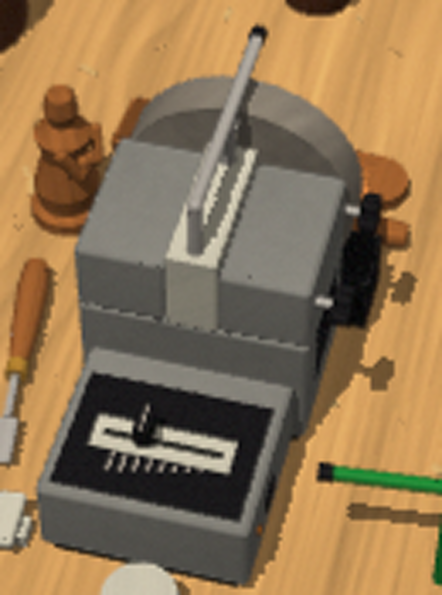

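The crops show the casing corners, the console, the bar and the slide cap. In tc the cap is at about (180,230), in the far half of its track. I'll fit the grinder pose to these features.

```bash
cat >> h.py <<'E'
def proj(X,c):
    m=camera_model(c); p=np.atleast_2d(X)@np.array(m["R"]).T+np.array(m["t"]).ravel()
    s=p[:,:2]/p[:,2:]; s=s*(1+m["k1"]*(s**2).sum(1,keepdims=True)); K=np.array(m["K"])
    return s@K[:2,:2].T+K[:2,2]
def G(P,g):
    c,s=np.cos(g[2]),np.sin(g[2]); P=np.atleast_2d(P).astype(float)
    return np.c_[g[0]+c*P[:,0]-s*P[:,1],g[1]+s*P[:,0]+c*P[:,1],P[:,2]]
E
python3 - <<'E'
from h import *
from scipy.optimize import least_squares
A=[(95,65,195),(95,-65,195),(-95,65,195),(-95,-65,195),(85,215,85),(-85,215,85),(0,-150,253)]
ta=np.array([(318,66),(553,68),(310,408),(549,412),(80,122),(72,398),(725,222)])/4.7+[225,175]
sa=np.array([(78,248),(120,140),(318,290),(350,183),(40,490),(262,522),(260,32)])/3.4+[240,170]
tc=np.array([180,230])/4.7+[225,175]; sc=np.array([145,432])/3.4+[240,170]
f=lambda v:np.r_[(proj(G(A,v),"top")-ta).ravel(),(proj(G(A,v),"side")-sa).ravel()]
for name,ff in(("both",f),("top",lambda v:f(v)[:14]),("side",lambda v:f(v)[14:])):
    r=least_squares(ff,[555,35,0],loss="soft_l1",x_scale=[10,10,.1]);g=r.x;print(name,g,np.degrees(g[2]),r.cost)
    if name=="both":print(np.round(ff(g).reshape(-1,2),1).tolist()); g0=g
h=least_squares(lambda u:np.r_[(proj(G([(u[0],150,108)],g0),"top")-tc).ravel(),(proj(G([(u[0],150,108)],g0),"side")-sc).ravel()],[0]);print("cap x",h.x,h.fun)
print("cap",G([(h.x[0],150,103)],g0),"bar",G([(0,0,253)],g0))
E
```

```text
both [5.65784616e+02 8.04930165e+00 5.80217004e-03] 0.3324398550674934 14.405435383533373
[[-0.9, -0.1], [0.2, -0.5], [0.1, 1.7], [1.2, 0.9], [-1.4, 0.4], [-0.9, 2.8], [-0.1, 0.2], [-0.9, -0.6], [0.3, -2.7], [-0.6, 0.2], [0.1, -3.5], [-0.3, -0.8], [-1.7, 2.7], [-0.1, -1.1]]
top [ 5.67489853e+02  7.42851952e+00 -6.32305350e-03] -0.3622842791714325 3.725157588905569
side [5.64368081e+02 9.95216074e+00 1.44921931e-02] 0.8303414992555409 6.907585145783218
cap x [17.40124741] [-0.75319769  0.31084855  0.41027598 -3.72598939]
cap [[582.31525015 158.14774119 103.        ]] bar [[565.78461627   8.04930165 253.        ]]
```

The fit puts the cap at about (582,158) and the bar centre at about (566,8), with yaw near 0. Closing along world x (yaw 90) suits both grasps. I'll raise and turn first, then travel.

```bash
python3 -m crank '-1 0 0 -30 0 0 -10.4; -1 0 0 -30 0 0 -10.4; -1 0 0 -30 0 0 -10.4; -1 0 0 -30 0 0 -10.4; -1 0 0 -30 0 0 -10.4; -1 0 0 -30 0 0 -10.4; -1 0 0 -30 0 0 -10.4;-1 55 32 0 0 0 0;-1 55 32 0 0 0 0;-1 55 32 0 0 0 0' 15
python3 -m crank '-1 54 32 0 0 0 0;-1 54 32 0 0 0 0;-1 54 32 0 0 0 0;-1 54 32 0 0 0 0;-1 54 32 0 0 0 0;-1 54 32 0 0 0 0;-1 54 32 0 0 0 0;-1 54 32 0 0 0 0;-1 54 32 0 0 0 0;-1 54 32 0 0 0 0'
```

```text
time_s: 2.05
ee_pos: [264.4, -386.0, 397.5]
ee_rot: [180.0, 0.0, 89.9]
force: [1.5, -0.3, -0.0]
gripper_width: 91.3
gripper_force: 0.0
time_s: 3.3
ee_pos: [583.9, 151.6, 397.6]
ee_rot: [180.0, 0.0, 89.9]
force: [0.7, -0.9, 0.2]
gripper_width: 91.0
gripper_force: 0.0
```

Descend to z≈260 and take a look with the wrist camera.

```bash
python3 -m crank '-0.4 3 0 -0 0 0 0;-0.4 3 0 45 0 0 0;-0.4 0 0 45 0 0 0;-0.4 0 0 45 0 0 0;-0.4 0 0 0 0 0 0'
cat >> h.py <<'E'
from scipy.spatial.transform import Rotation as Ro
def wproj(X,s):
    m=camera_model("wrist");T=np.eye(4);T[:3,:3]=Ro.from_euler("xyz",s["ee_rot"],degrees=True).as_matrix();T[:3,3]=s["ee_pos"]
    W=np.linalg.inv(T@np.array(m["mount"]));p=np.atleast_2d(X)@W[:3,:3].T+W[:3,3]
    q=p[:,:2]/p[:,2:];q=q*(1+m["k1"]*(q**2).sum(1,keepdims=True));K=np.array(m["K"]);return q@K[:2,:2].T+K[:2,2]
E
python3 - <<'E'
from h import *
s=env.state();im=grab_frame("wrist");cv2.imwrite("pics/w1raw.png",im)
g=[565.8,8.0,.003]
for P in [(17,150,115),(-35,150,115),(35,150,115),(0,150,85),(85,215,85),(-85,215,85),(85,65,85),(-85,65,85),(0,50,253)]:
    u=wproj(G([P],g),s)[0];print(P,u.round())
    if 0<=u[0]<640 and 0<=u[1]<480: cv2.drawMarker(im,tuple(int(v) for v in u),(0,0,255),0,12)
cv2.imwrite("pics/w1.png",im)
for n in("speed_cap","bar"):print(n,[(np.round(d["point"]).tolist(),round(d["p"],2)) for d in models.search_frame(n,"wrist")[:3]])
E
```

```text
time_s: 3.92
ee_pos: [580.5, 154.1, 259.4]
ee_rot: [-179.6, 0.1, 89.9]
force: [0.4, 0.3, -0.7]
gripper_width: 63.8
gripper_force: 0.0
(17, 150, 115) [322. 216.]
(-35, 150, 115) [272. 217.]
(35, 150, 115) [339. 216.]
(0, 150, 85) [307. 211.]
(85, 215, 85) [385. 151.]
(-85, 215, 85) [227. 152.]
(85, 65, 85) [379. 280.]
(-85, 65, 85) [237. 281.]
(0, 50, 253) [299. 391.]
speed_cap [([579.0, 162.0, 113.0], 0.82)]
bar [([288.0, 325.0, 75.0], 0.9), ([570.0, 67.0, 238.0], 0.82)]
```

View pics/w1.png

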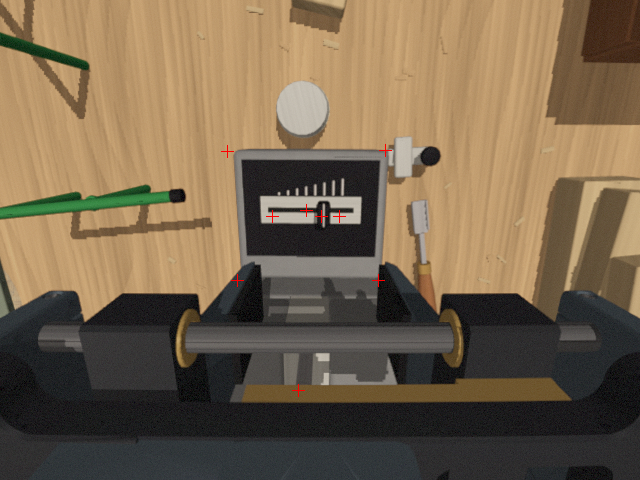

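The wrist view shows the cap at px (322,214), right at the prediction, and the track centre at column 311. That puts the grinder about 3 mm further in x, at roughly 569. I'll descend, grip the cap and drag it back.

```bash
python3 -m crank '-0.4 4 1 40 0 0 0;-0.4 0 0 40 0 0 0;-0.4 0 0 40 0 0 0;-0.4 0 0 20 0 0 0;-0.4 0 0 14 0 0 0;1 0 0 0 0 0 0;1 0 0 0 0 0 0;1 0 0 0 0 0 0;1 0 0 0 0 0 0;1 0 0 0 0 0 0' 12
python3 -m crank '1 0 0 0 0 0 0;1 0 -8 0 0 0 0;1 0 -10 0 0 0 0;1 0 -10 0 0 0 0;1 0 -10 0 0 0 0;1 0 0 0 0 0 0'
```

```text
time_s: 5.32
ee_pos: [584.3, 159.7, 108.7]
ee_rot: [180.0, -0.0, 89.9]
force: [0.3, -0.7, 0.6]
gripper_width: 16.5
gripper_force: 0.0
time_s: 6.08
ee_pos: [545.3, 159.7, 108.6]
ee_rot: [-180.0, 0.0, 89.9]
force: [-0.1, -0.3, -0.0]
gripper_width: 0.3
gripper_force: 0.0
```

Run:
```python
from h import *
im=grab_frame("wrist");s=grab_frame("side")
o=np.hstack([cv2.resize(im[150:390,200:440],(400,400)),cv2.resize(s[230:350,230:350],(400,400),interpolation=cv2.INTER_CUBIC)])
cv2.imwrite("pics/w2.png",o)
```

```text
(no output)
```

View pics/w2.png

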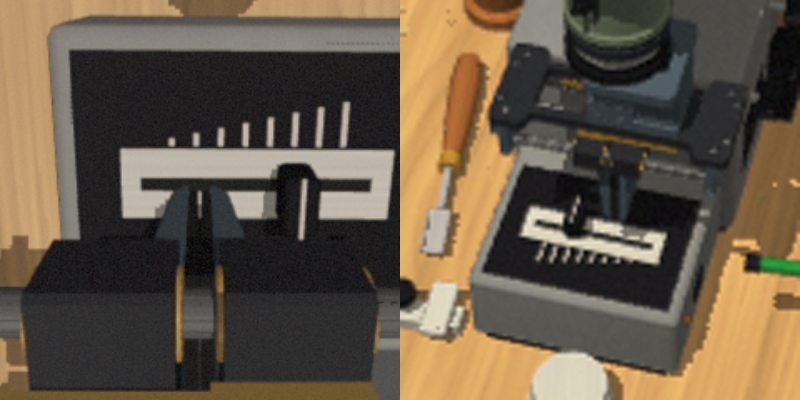

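The wrist crop shows the cap still up the track at crop (297,200), while the closed fingers are at (200,190), so the grip missed it. I'll check the geometry.

Run:
```python
from h import *
s=env.state();im=grab_frame("wrist");cv2.imwrite("pics/w2raw.png",im)
g=[569,8.0,.003]
cr=lambda u:((u-[200,150])/240*400).round().tolist()
print("tip edges",[cr(u) for u in wproj([(545,175.7,98),(545,143.7,98),(545,159.7,98)],s)])
print("console",cr(wproj(G([(-85,215,85)],g),s)[0]),"track0 z85",[cr(u) for u in wproj(G([(0,150,85),(-50,150,85),(50,150,85),(-50,163,85)],g),s)])
print("cap top corners x12",[cr(u) for u in wproj(G([(5,162,115),(19,162,115),(5,138,115),(19,138,115)],g),s)])
print([(np.round(d["point"]).tolist(),round(d["p"],2)) for d in models.search_frame("speed_cap","wrist")[:3]])
print([(np.round(d["point"]).tolist(),round(d["p"],2)) for d in models.search_frame("grinder","wrist")[:3]])
print(np.array(camera_model("wrist")["mount"]).round(2).tolist(), s["ee_pos"],s["gripper_width"])
```

```text
tip edges [[194.0, 155.0], [195.0, 230.0], [195.0, 193.0]]
console [36.0, 29.0] track0 z85 [[251.0, 186.0], [132.0, 187.0], [370.0, 186.0], [131.0, 157.0]]
cap top corners x12 [[273.0, 183.0], [311.0, 183.0], [271.0, 244.0], [308.0, 244.0]]
[([582.0, 179.0, 87.0], 0.67), ([582.0, 162.0, 113.0], 0.57)]
[([580.0, 180.0, 86.0], 0.79)]
[[0.0, -0.96, -0.28, 78.68], [1.0, 0.0, -0.0, 0.47], [0.0, -0.28, 0.96, -196.99], [0.0, 0.0, 0.0, 1.0]] [546.36220124 159.76565216 108.63894308] 0.6971517498548171
```

Run:
```python
import cv2
cv2.imwrite("pics/w3.png",cv2.resize(cv2.imread("pics/w2raw.png")[190:320,240:440],None,fx=4,fy=4,interpolation=cv2.INTER_CUBIC))
```

```text
(no output)
```

View pics/w3.png

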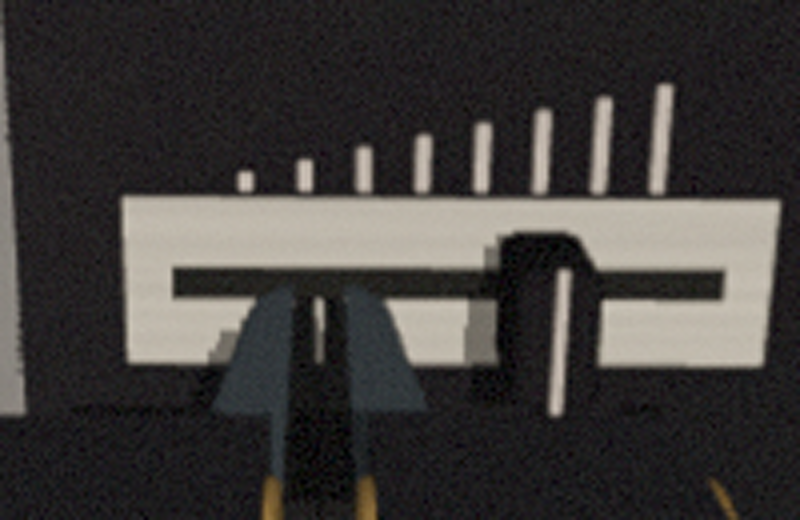

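Everything matches the model: the cap is at about (581,158). The fingertips show about 15–20 mm higher than nominal, level with the cap's top, so they closed over it. I'll re-straddle the cap and go lower in small steps, watching the force.

```bash
python3 -m crank '0 0 0 -30 0 0 0;0 0 17 0 0 0 0;0 -2 18 0 0 0 0;0 0 0 0 0 0 0;0 0 0 15 0 0 0;0 0 0 15 0 0 0;0 0 0 4 0 0 0;0 0 0 0 0 0 0'
python3 -m crank '0 0 0 4 0 0 0;0 0 0 0 0 0 0'
python3 - <<'E'
from h import *
s=env.state();print(s["ee_pos"],s["force"],s["gripper_width"]);im=grab_frame("wrist")
cv2.imwrite("pics/w4.png",cv2.resize(im[150:350,200:460],None,fx=3,fy=3))
E
```

```text
time_s: 7.32
ee_pos: [580.7, 157.6, 103.8]
ee_rot: [-179.9, 0.0, 89.9]
force: [-0.3, -1.2, 0.8]
gripper_width: 45.9
gripper_force: 0.0
time_s: 7.58
ee_pos: [581.1, 157.6, 100.4]
ee_rot: [-180.0, 0.0, 89.9]
force: [0.5, 0.0, -0.0]
gripper_width: 45.8
gripper_force: 0.0
[581.14210936 157.61341125 100.38663011] [ 0.48413919  0.01376613 -0.02876522] 45.769695852894486
```

View pics/w4.png

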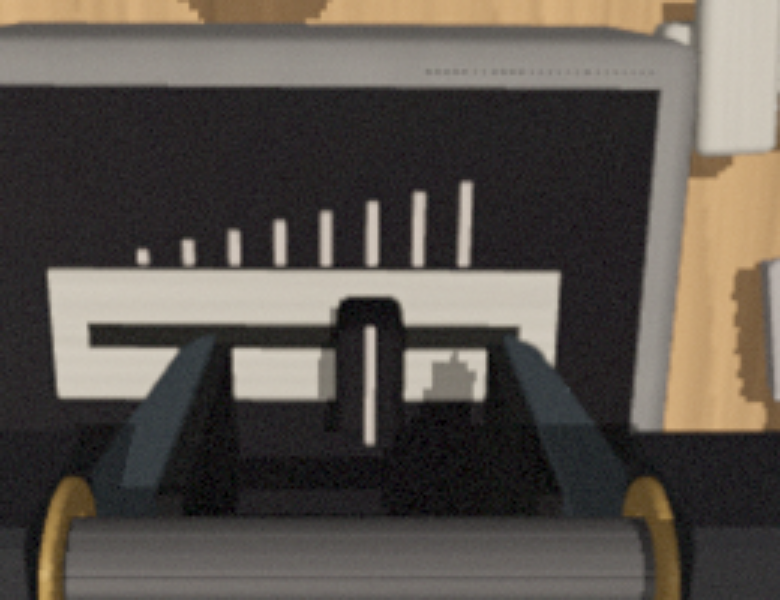

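The cap is centred between the fingers, at crop (370,370). Now I'll close on it here.

```bash
python3 -m crank '1 0 0 0 0 0 0;1 0 0 0 0 0 0;1 0 0 0 0 0 0;1 0 0 0 0 0 0;1 0 0 0 0 0 0'
```

```text
time_s: 8.25
ee_pos: [581.2, 157.7, 100.4]
ee_rot: [180.0, 0.0, 89.9]
force: [0.5, 0.5, -0.7]
gripper_width: 0.7
gripper_force: 0.0
```

Run:
```python
from h import *
s=env.state();im=grab_frame("wrist");sd=grab_frame("side")
P=[(581,y,z) for z in(89,100,115) for y in(141.6,157.6,173.6)]
for p,u in zip(P,wproj(P,s)):
    print(p,u.round());cv2.drawMarker(im,tuple(int(round(v)) for v in u),{89:(0,0,255),100:(0,255,0),115:(255,255,0)}[p[2]],0,5)
o=np.hstack([cv2.resize(im[210:330,250:370],(400,400),interpolation=cv2.INTER_CUBIC),cv2.resize(sd[245:335,245:335],(400,400),interpolation=cv2.INTER_CUBIC)])
cv2.imwrite("pics/w5.png",o)
q=proj([(581,157.6,89),(581,157.6,115),(581,158,103)],"side");print(((q-245)/90*400+[400,0]).round())
```

```text
(581, 141.6, 89) [319. 288.]
(581, 157.6, 89) [319. 266.]
(581, 173.6, 89) [319. 243.]
(581, 141.6, 100) [319. 295.]
(581, 157.6, 100) [319. 272.]
(581, 173.6, 100) [318. 248.]
(581, 141.6, 115) [318. 306.]
(581, 157.6, 115) [318. 281.]
(581, 173.6, 115) [318. 256.]
[[572. 234.]
 [571. 207.]
 [572. 220.]]
```

View pics/w5.png

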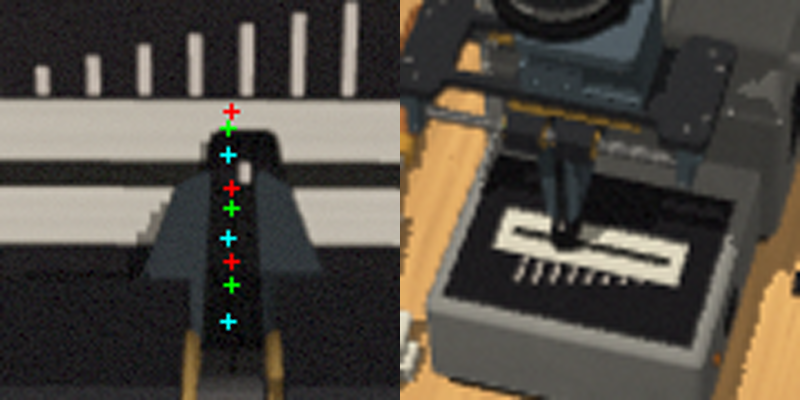

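In the wrist view the closed fingers occlude the cap at crop (240,165), so the tips are just above the cap's top, about 25 mm higher than the nominal offset. I'll open and go lower step by step with a force check.

```bash
python3 -m crank '0 0 0 0 0 0 0;0 0 0 0 0 0 0;0 0 0 0 0 0 0;0 0 0 3 0 0 0;0 0 0 3 0 0 0;0 0 0 0 0 0 0'
python3 -m crank '0 0 0 3 0 0 0;0 0 0 0 0 0 0'; python3 -m crank '0 0 0 3 0 0 0;0 0 0 0 0 0 0'
```

```text
time_s: 9.1
ee_pos: [580.9, 157.5, 94.0]
ee_rot: [-180.0, 0.0, 89.9]
force: [0.2, -0.5, -0.5]
gripper_width: 45.7
gripper_force: 0.0
time_s: 9.35
ee_pos: [581.0, 157.6, 91.1]
ee_rot: [-180.0, 0.0, 89.9]
force: [0.4, 0.8, 0.1]
gripper_width: 45.4
gripper_force: 0.0
time_s: 9.6
ee_pos: [581.0, 157.6, 88.1]
ee_rot: [-180.0, 0.0, 89.9]
force: [0.0, -0.0, -0.8]
gripper_width: 45.5
gripper_force: 0.0
```

No contact yet, although the nominal tip would already be below the console top. That confirms the offset, so I'll close.

```bash
python3 -m crank '0 0 0 3 0 0 0;1 0 0 0 0 0 0;1 0 0 0 0 0 0;1 0 0 0 0 0 0;1 0 0 0 0 0 0;1 0 0 0 0 0 0'
```

```text
time_s: 10.35
ee_pos: [581.8, 157.7, 85.6]
ee_rot: [179.9, -0.0, 89.9]
force: [0.9, -0.0, -0.5]
gripper_width: 14.0
gripper_force: 12.0
```

The cap is gripped (14.0 mm, 12 N). Drag it to the stop.

```bash
python3 -m crank '1 0 -7 0 0 0 0;1 0 -8 0 0 0 0;1 0 -8 0 0 0 0;1 0 -8 0 0 0 0;1 0 -8 0 0 0 0;1 0 -3 0 0 0 0;1 0 0 0 0 0 0'
python3 -m crank '1 0 -2 0 0 0 0;1 0 0 0 0 0 0'; python3 -m crank '1 0 -2 0 0 0 0;1 0 0 0 0 0 0'
```

```text
time_s: 11.22
ee_pos: [538.3, 157.9, 85.5]
ee_rot: [-179.9, -0.0, 89.9]
force: [-0.2, 1.5, 1.3]
gripper_width: 13.3
gripper_force: 12.0
time_s: 11.48
ee_pos: [537.4, 157.9, 85.5]
ee_rot: [180.0, -0.0, 89.9]
force: [2.1, 2.9, 0.4]
gripper_width: 13.7
gripper_force: 12.0
time_s: 11.72
ee_pos: [535.3, 157.9, 85.5]
ee_rot: [180.0, -0.0, 89.9]
force: [1.7, 3.6, 0.4]
gripper_width: 13.9
gripper_force: 12.0
```

```bash
python3 -m crank '1 0 -2 0 0 0 0;1 0 0 0 0 0 0';python3 -m crank '1 0 -2 0 0 0 0;1 0 0 0 0 0 0';python3 -m crank '1 0 -2 0 0 0 0;1 0 0 0 0 0 0'
```

```text
time_s: 11.98
ee_pos: [533.7, 157.9, 85.5]
ee_rot: [179.9, -0.0, 89.9]
force: [3.4, 4.1, 0.5]
gripper_width: 13.9
gripper_force: 12.0
time_s: 12.22
ee_pos: [533.6, 157.9, 85.6]
ee_rot: [179.7, -0.0, 89.9]
force: [7.4, 3.1, -3.3]
gripper_width: 13.4
gripper_force: 12.0
time_s: 12.48
ee_pos: [533.6, 158.0, 85.6]
ee_rot: [179.5, -0.0, 89.9]
force: [11.3, 2.1, -6.4]
gripper_width: 13.7
gripper_force: 12.0
```

The force is rising at x = 533.6, so the slide is at its stop, and this gives grinder x ≈ 568.6. I'll relax, release, rise and move over the bar.

```bash
python3 -m crank '1 0 3 0 0 0 0;0.2 0 0 0 0 0 0;0.2 0 0 0 0 0 0;0.2 0 0 0 0 0 0;0 0 0 -20 0 0 0;0 0 0 -45 0 0 0;0 0 0 -60 0 0 0;0 0 0 -60 0 0 0;0 0 0 -60 0 0 0'
python3 -m crank '0 -30 9 0 0 0 0;0 -40 9 0 0 0 0;0 -40 9 0 0 0 0;0 -39 9 0 0 0 0;0 0 0 0 0 0 0;0 0 0 0 0 0 0'
python3 - <<'E'
from h import *
s=env.state();im=grab_frame("wrist");print(s["ee_pos"],s["gripper_width"])
for n in("bar","speed_cap"):print(n,[(np.round(d["point"]).tolist(),round(d["p"],2)) for d in models.search_frame(n,"wrist")[:3]])
t=grab_frame("top");s2=grab_frame("side")
g=[568.6,8,0.0]
P=G([(0,50,259),(0,0,259),(0,-150,259)],g)
for u in wproj(P,s):print(u.round());cv2.drawMarker(im,tuple(int(v) for v in u),(0,0,255),0,9)
u=proj(G([(-35,150,110)],g),"top")[0].astype(int);v=proj(G([(-35,150,110)],g),"side")[0].astype(int);print(u,v)
o=np.zeros((560,800,3),np.uint8);o[:330,:440]=cv2.resize(im,(440,330));
o[:300,440:740]=cv2.resize(t[u[1]-25:u[1]+25,u[0]-25:u[0]+25],(300,300))
o[330:560,440:670]=cv2.resize(s2[v[1]-25:v[1]+25,v[0]-25:v[0]+25],(230,230))
cv2.imwrite("pics/w6.png",o)
E
```

```text
time_s: 13.6
ee_pos: [531.4, 157.3, 332.3]
ee_rot: [-180.0, 0.0, 89.9]
force: [0.7, 0.1, -0.3]
gripper_width: 45.7
gripper_force: 0.0
time_s: 14.35
ee_pos: [567.5, 9.0, 330.3]
ee_rot: [-179.9, -0.0, 89.9]
force: [-0.2, -0.7, 0.3]
gripper_width: 45.7
gripper_force: 0.0
[567.49638965   9.03713331 330.26829341] 45.694144993471944
bar [([257.0, -223.0, 126.0], 0.74), ([568.0, -6.0, 258.0], 0.71), ([341.0, 174.0, 123.0], 0.58)]
speed_cap [([533.0, 159.0, 112.0], 0.79)]
[320. 181.]
[320. 241.]
[320. 390.]
[262 242] [301 296]
```

View pics/w6.png

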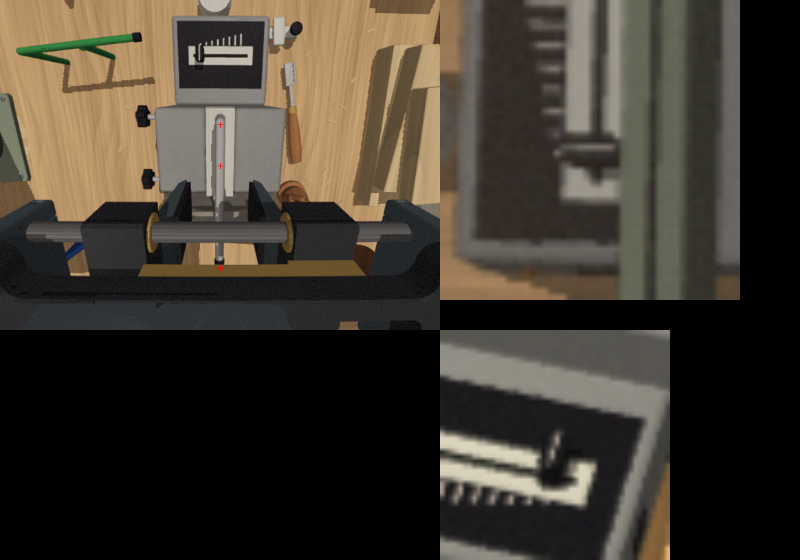

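The slide cap sits at the short-tick end, at its stop. The bar runs through the red markers, centred under the gripper. Descend and grip.

```bash
python3 -m crank '0 0 1 40 0 0 0;0 0 0 40 0 0 0;0 0 0 20 0 0 0;0 0 0 8 0 0 0;0 0 0 0 0 0 0'
python3 -m crank '0 0 0 6 0 0 0;1 0 0 0 0 0 0;1 0 0 0 0 0 0;1 0 0 0 0 0 0;1 0 0 0 0 0 0;1 0 0 0 0 0 0;1 0 0 0 0 0 0' 25
```

```text
time_s: 15.22
ee_pos: [569.1, 9.0, 222.6]
ee_rot: [180.0, 0.0, 89.9]
force: [-0.4, -0.6, -0.2]
gripper_width: 46.0
gripper_force: 0.0
time_s: 16.1
ee_pos: [568.8, 8.6, 216.6]
ee_rot: [-180.0, 0.0, 89.9]
force: [-1.7, 0.0, 2.1]
gripper_width: 11.1
gripper_force: 25.0
```

```bash
python3 -m crank '1 0 0 -2 0 0 0;1 0 0 -3 0 0 0;1 0 0 0 0 0 0'; python3 -m crank '1 0 0 -3 0 0 0;1 0 0 -3 0 0 0;1 0 0 0 0 0 0'
```

```text
time_s: 16.48
ee_pos: [568.7, 8.6, 221.1]
ee_rot: [-179.9, 0.0, 89.9]
force: [-0.8, -0.5, -3.3]
gripper_width: 11.5
gripper_force: 25.0
time_s: 16.85
ee_pos: [569.0, 8.7, 227.8]
ee_rot: [180.0, 0.0, 89.9]
force: [-1.0, 0.2, -2.7]
gripper_width: 11.6
gripper_force: 25.0
```

The bar is carried (about −3 to −4 N) with no side load. Raise the remaining 27 mm.

```bash
python3 -m crank '1 0 0 -4 0 0 0;1 0 0 -5 0 0 0;1 0 0 -5 0 0 0;1 0 0 -5 0 0 0;1 0 0 -5 0 0 0;1 0 0 -3 0 0 0;1 0 0 0 0 0 0;1 0 0 0 0 0 0;1 0 0 0 0 0 0'
python3 - <<'E'
from h import *
from scipy.optimize import least_squares
A=cv2.imread("pics/side0.png");B=grab_frame("side");cv2.imwrite("pics/side1.png",B)
print([(np.round(d["point"]).tolist(),round(d["p"],2)) for d in models.search_frame("bar","side")[:4]])
# black end cap of bar: centroid of dark pixels near prediction, before/after
for im,h in((A,0),(B,38)):
    u=proj(G([(0,-147,253+h)],[568.6,8,0]),"side")[0]
    x,y=u.round().astype(int);w=im[y-14:y+15,x-14:x+15].max(2)
    m=(w<45).astype(np.uint8);n,l,st,c=cv2.connectedComponentsWithStats(m)
    print(h,u.round(1),[(int(st[i,4]),(c[i]+[x-14,y-14]).round(1).tolist()) for i in range(1,n) if st[i,4]>3])
s=env.state();print(s["ee_pos"],s["force"])
E
```

```text
time_s: 17.98
ee_pos: [569.1, 8.7, 254.4]
ee_rot: [180.0, 0.0, 89.9]
force: [0.5, 0.3, -4.1]
gripper_width: 11.6
gripper_force: 25.0
[([233.0, 421.0, 121.0], 0.93), ([289.0, -441.0, 119.0], 0.89), ([283.0, -197.0, 119.0], 0.85), ([339.0, 178.0, 126.0], 0.59)]
0 [315.4 178.8] [(7, [315.7, 178.9])]
38 [315.6 168.3] [(9, [304.0, 154.3]), (89, [309.7, 158.5]), (4, [321.5, 164.8]), (150, [316.0, 173.5]), (4, [329.0, 171.8]), (19, [306.6, 181.6])]
[568.98784477   8.67593802 254.34977536] [-0.38534483  0.12665711 -3.50154774]
```

Run:
```python
from h import *
s=env.state();im=grab_frame("wrist");cv2.imwrite("pics/w7.png",im)
for h in(0,30,38,46):print(h,wproj(G([(0,56,253+h),(-6,35,253+h),(6,35,253+h)],[568.8,8.3,0]),s).round(1).tolist())
g=cv2.cvtColor(im,6);print(g[120:260:3,317:324].mean(1).round().astype(int).tolist())
r=int(wproj(G([(0,35,291)],[568.8,8.3,0]),s)[0][1]);print(r,g[r-1:r+2,295:345].mean(0).round().astype(int).tolist())
print([(np.round(d["point"]).tolist(),round(d["p"],2)) for n in("bar","speed_cap") for d in models.search_frame(n,"wrist")[:3]])
```

```text
0 [[318.3, 182.9], [308.5, 217.8], [328.3, 217.8]]
30 [[318.1, 189.8], [306.7, 230.3], [329.8, 230.3]]
38 [[318.1, 192.1], [306.1, 234.4], [330.2, 234.4]]
46 [[318.0, 194.7], [305.4, 238.9], [330.7, 238.9]]
[34, 31, 114, 128, 130, 130, 129, 127, 127, 130, 119, 86, 93, 112, 178, 177, 178, 156, 100, 99, 99, 99, 98, 98, 130, 148, 160, 168, 159, 155, 155, 156, 155, 155, 155, 154, 155, 155, 155, 155, 155, 155, 154, 156, 155, 155, 155]
234 [169, 112, 103, 107, 106, 109, 107, 109, 109, 106, 107, 105, 101, 89, 113, 122, 126, 134, 144, 149, 150, 152, 154, 156, 157, 157, 156, 154, 150, 149, 147, 142, 138, 129, 124, 113, 113, 164, 185, 183, 180, 178, 180, 179, 179, 177, 179, 181, 176, 131]
[([570.0, 32.0, 297.0], 0.97), ([325.0, -167.0, 125.0], 0.89), ([349.0, 176.0, 124.0], 0.77), ([536.0, 157.0, 116.0], 0.73)]
```

The bar's top surface measures z ≈ 297, so its axis is at 291 and its underside is 50 mm above the stone. The cap is still at x ≈ 534–536, at zero. Handing in.

```bash
python3 -c "
from workcell import env
print(env.job_done())"
```

```text
the job is handed in; nothing more can be done
None
```

The job is handed in: the speed slide is back at its zero stop, and the bar is gripped with its underside about 50 mm above the stone, held still and by all signs level; I don't yet have the judge's verdict.

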